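# Release the cam stop and run the sample carriage into the photometer

### The arm

A 6-joint arm with a two-finger parallel gripper is mounted at the origin on the work surface. World frame = base frame: x ahead of the robot, y to its left, z up, the work surface at z = 0. Lengths are in m, angles in rad, forces in N, time in s.
With the tool pointing down it reaches from about 0.3 to 0.875 m from the base axis. Payload 6.4 kg.
Tool frame: the origin (TCP) lies at the centre of the arm's flange, where the gripper is bolted on; the fingertips stand 173 mm ahead of it and the grasp point (between the pads) lies 155 mm ahead of it; z points along the fingers, y is the line along which they close (so a half turn about z gives the same grasp; the last joint's range is limited). The gripper opens to 85 mm and grips with 20 to 120 N. Pads are 22 mm wide; open, the fingers measure 114 mm over their backs; the gripper's body (76 mm by 85 mm) begins 54 mm behind the grasp point. The pads swing forward as they close: fully open they stand 13 mm farther back than shut.
Start: joints at [1.132, 0.181, 1.607, -0, 1.354, -0.206], TCP at [0.133, 0.56, 0.405] pointing down, gripper open.
Joint ranges: [-2.99, 2.99], [-0.89, 2.07], [0.3, 2.58], [-1.14, 4.28], [0, 2.63], [-3.12, 3.12]. Speed limits (rad/s): [2.57, 2.57, 3.01, 3.14, 3.14, 3.14].

### API

Orientations are given as a unit quaternion [w, x, y, z].
In Python, from bench import get_obs, camera, get_calibration, hand_in gives the robot as it stands. The module is installed in compiled form; this text tells all that it offers.
- The arm moves only by the tool drive_tool, never from a script. Its argument "increments" is a list of rows, each a list of 2 entries, a list of its own where there are three numbers: the shift along the tool's x, y, z normalised to -1 to 1, where 1 is 250 mm, then the turn about the tool's z normalised to -1 to 1, where 1 is 90 degrees. A call has exactly 8 rows; each row is the pose to reach, as a shift and turn from the pose commanded when the call began, along the tool's axes at that moment; what a row does not reach only later rows make up. A row lasts 1/8 s, in which the tool goes at most 62.5 mm and 10.7 degrees, less where a joint would pass 70% of its speed; a pose out of reach is approached as far as the arm can. A call with a number of a shift or a turn outside -1 to 1 is refused whole. A call with a gripper value outside its range is refused whole. "claw" is the closure, from 0 (fully open) to 1 (shut), set as the call begins (left out, the last holds). The fingers move at their own pace and stop on an object; the grip force is fixed at half the most. Time passes only in rows, so rows that repeat a pose let the fingers close, or fill a call up. It gives the time, the measured TCP pose, the force and the opening at its end, in the units of the state.
- get_obs(): the state, without advancing time (a new reading comes with each control period).
- camera(name): name is "side" or "top"; returns the picture (480x640x3 uint8, blue, green, red); there is no depth.
- get_calibration(name): a dict with "K" (3x3 intrinsics, pixels), "k1" (the pictures are not rectified: a ray, as slopes to the right and down, at radius r is drawn at 1 + k1 r^2 times it, then the intrinsics apply), "origin" and "orientation" of the camera in the world. Camera axes: x right, y down, z forward; pixel columns grow to the right and rows downward; lengths in m; the calibration is good to about 2 mm. A picture is of the moment at which its call begins. get_calibration takes no time and is no camera call.
- hand_in(): hands the job in, once; it reports no verdict.
The state is a dict: "time_s": time; "q": joint angles; "dq": joint speeds; "joint_efforts": joint torques, N m; "eef_pos": TCP position; "eef_rot": TCP orientation; "wrist_force": force on the tool from outside, world axes, zero at the start; "torque": the same for the moment, N m; "opening": opening from 0.0 (shut) to 1.0 (fully open).
Only numpy, scipy, OpenCV 4.12 (cv2) and the standard library are available. Lean on these libraries where they do the work, as an engineer would, in place of code of your own. Each camera call takes 0.05 s, during which the arm holds its last target. There are 200 camera calls.

### The job

On the blue photometer track, push the red lever round until it points at the yellow mark, so that the brass cam turns its low point to the sample carriage; only then push the carriage by its orange plate forward along the track until its nose rests against the cam. Use only the outside of the fingers: do not lift the carriage, do not touch the brown vial riding on it, and leave everything else on the bench where it stands.

Things in the scene. Friction and masses are not known exactly. Their poses are not given: they have to be found in the camera images.
- rig: Fixed blue track plate, 325 x 130 mm, top 12 mm above the bench. Origin on the bench on the centre line; x = forward along the track (plate from x -130 to +195 mm), y left, z up. Guide rails: inner faces y +-31.5 mm, tops at 24 mm, x -130 to +40. Two black posts 30 x 20 mm, tops at 62 mm, at x 4, y +-54 mm. Yellow mark on the plate at x 186, y 0.
- cam_axis (a point): Point on the vertical axis of the brass cam: rig x 100 mm, y 0, 50 mm above the bench (lever bar's mid-height). The cam is a disc of radius 28 mm centred 12 mm off the axis towards the lever, so its edge is 40 mm from the axis at the high point (under the lever) and 16 mm at the low point; it spans 14 to 30 mm above the bench, with a 20 mm wide hub up to the lever.
- cam (a joint): Turn of cam and lever about the vertical axis, rad, counter-clockwise from above, stops at +-3.5. 0: lever and high point point straight back at the carriage. +3.14 or -3.14: lever points at the yellow mark, low point faces the carriage. Lever direction = rig yaw + pi + value. Starts within 1.2 of 0. Friction 0.22 N m (5 N at the lever's middle); stays where left.
- lever_mid (a point): Middle of the red lever bar, 45 mm from the cam axis, 50 mm above the bench. Bar 14 mm wide, 12 mm thick (44 to 56 mm above the bench), reaching 78 mm from the axis; on it, 67 mm out, a black knob 20 mm across, top at 82 mm. Nose, rails and cam below it end at 30 mm, so a fingertip 34 to 48 mm above the bench can push the bar's side.
- carriage: Loose sample carriage, 0.35 kg, lying on the track between the rails (1.5 mm play each side): aluminium deck 90 x 60 x 14 mm, origin at the centre of its underside, 12 mm above the bench, x forward. Nose 20 mm wide, up to x 80 mm. At the rear an orange push plate 60 mm wide, 8 mm thick, top 68 mm above the bench. Starts with the nose 44 to 62 mm before the cam axis.
- nose_tip (a point): Front tip of the carriage's nose. With the cam at its low point and the carriage fully forward it lies 16 mm before the cam axis, that is at x = 84 mm in the rig's frame.
- push_face (a point): Middle of the rear face of the orange push plate, 48 mm above the bench; the face looks straight back (rig -x). Sliding takes a few newtons.
- vial_mid (a point): Centre of the brown glass vial (22 mm across, 42 mm tall, 30 g) standing loose in a 14 mm deep black collar in the middle of the carriage's deck; 47 mm above the bench. Not to be touched.
- beaker_mid (a point): Bystander, leave alone: clear glass beaker, 68 mm across, 90 mm tall, loose on the bench; this point is half-way up it.
- amber_mid (a point): Bystander, leave alone: brown glass reagent bottle, 62 mm across, 130 mm tall, loose on the bench; this point is half-way up it.
- wash_mid (a point): Bystander, leave alone: white plastic wash bottle with red cap, 60 mm across, 150 mm tall, loose on the bench; this point is half-way up it.
- pot_mid (a point): Bystander, leave alone: white jar with red lid, 54 mm across, 60 mm tall, loose on the bench; this point is half-way up it.
- spare_vial_mid (a point): Bystander, leave alone: green glass vial with white cap, 22 mm across, 42 mm tall, close beside the track, loose on the bench; this point is half-way up it.
- stopper_mid (a point): Bystander, leave alone: black rubber stopper, 28 mm across at the top, 26 mm tall, close beside the track, loose on the bench; this point is half-way up it.
- scoop_grip (a point): Bystander, leave alone: steel scoop 160 mm long lying on the bench to the right of the track, roughly along it; this point is on its handle.
There are look-alikes about, which are no part of the job. Leave any pink look-alike of the part that bears vial_mid alone. What is shaped like the carriage but purple is not meant.

How it is judged:
By the outcome, as a careful person would: the job done as asked, in the order asked, and still so for the second after the job is handed in, with the robot touching nothing.
It also fails if it takes over 50 s, if anything falls off the work surface, if the arm or the gripper's body presses on something with over 40 N, if the wrist force passes 120 N, or if a joint passes its speed limit or range.

## Working session

There is one attempt and no reset: what is moved stays moved. The work goes in short steps, Python scripts to look and compute and a tool call to move; the robot and the scene stay as the last step left them, time stands still between calls to the robot, and variables do not carry over. Pictures are saved under pics/ and viewed, on a budget of 10 in all, crops included, one or two more only if the job needs it, and the job is handed in when it is done.

Besides the shell and the picture viewer there is one more tool, called after "Emit:" by a JSON object that holds its "name" and its "arguments". drive_tool: Moves the arm, as the interface text tells. Its arguments: {"type":"object","properties":{"increments":{"type":"array","items":{"type":"array"}},"claw":{"type":"number"}},"required":["increments"]}

```bash
mkdir -p pics; cat > h.py <<'E'
import numpy as np, cv2
from bench import get_obs, camera, get_calibration
from scipy.spatial.transform import Rotation as R
def rot(q): return R.from_quat([q[1],q[2],q[3],q[0]]).as_matrix()
def Rc(c):
    o=np.array(c["orientation"],float)
    return o if o.shape==(3,3) else rot(o)
def ray(name,uv):
    c=get_calibration(name);K=np.array(c["K"])
    p=cv2.undistortPoints(np.array(uv,float).reshape(-1,1,2),K,np.array([c["k1"],0,0,0.])).reshape(-1,2)
    return np.array(c["origin"]),np.c_[p,np.ones(len(p))]@Rc(c).T
def onplane(name,uv,z):
    o,d=ray(name,uv); return o+d*((z-o[2])/d[:,2])[:,None]
def proj(name,P):
    c=get_calibration(name);Rm=Rc(c)
    X=(np.atleast_2d(P)-np.array(c["origin"]))@Rm
    return cv2.projectPoints(X,np.zeros(3),np.zeros(3),np.array(c["K"]),np.array([c["k1"],0,0,0.]))[0].reshape(-1,2)
E
python3 - <<'E'
from h import *
for n in("top","side"):
    cv2.imwrite(f"pics/{n}0.png",camera(n)); print(get_calibration(n))
o=get_obs();print(o['eef_pos'],o['eef_rot'],o['time_s'])
print(rot(o['eef_rot']))
E
```

```text
{'K': array([[538.32259609,   0.        , 323.75596197],
       [  0.        , 538.32259609, 238.53464075],
       [  0.        ,   0.        ,   1.        ]]), 'k1': -0.0019375782076637717, 'origin': array([0.43122714, 0.01904788, 1.20028651]), 'orientation': array([ 0.05245983, -0.69659363,  0.71341633, -0.05515819])}
{'K': array([[490.78455151,   0.        , 318.57688157],
       [  0.        , 490.78455151, 239.42355227],
       [  0.        ,   0.        ,   1.        ]]), 'k1': -0.04223063880414772, 'origin': array([0.1977524 , 0.62738856, 0.57919463]), 'orientation': array([ 0.13185588, -0.25148614,  0.85025367, -0.44321264])}
[0.13252958 0.55929834 0.40389503] [-2.61113984e-04  1.16113061e-01  9.93235696e-01 -7.35583014e-04] 0.1
[[-9.73035378e-01  2.30654889e-01 -6.89517050e-04]
 [ 2.30655657e-01  9.73034432e-01 -1.40057713e-03]
 [ 3.47873869e-04 -1.52185210e-03 -9.99998781e-01]]
```

View pics/top0.png

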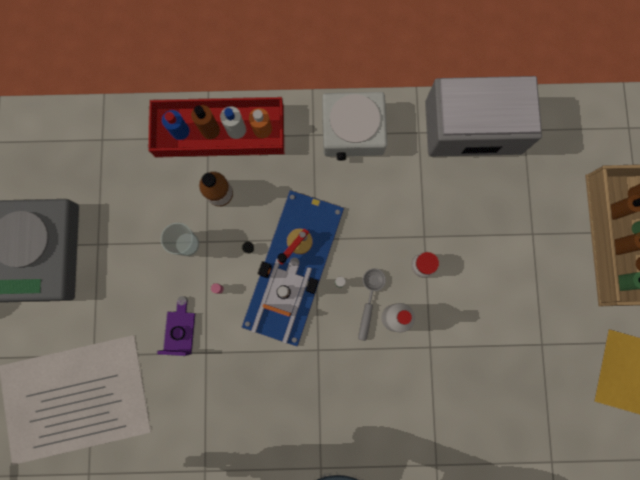

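View pics/side0.png

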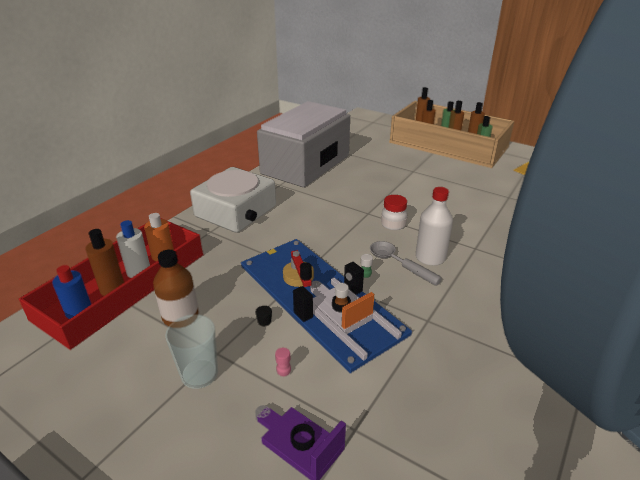

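Top view: the blue track runs from its rear at about (270,335) to the yellow mark at (315,202). The lever goes from the axis near (299,240) to the knob at (282,258). The carriage is at (285,290), with its orange plate at (278,308). The look-alikes are the purple carriage at (178,330) and the pink vial at (217,288); neither fits, because the real carriage is aluminium with an orange plate and lies on the blue track. I'll measure now and confirm it in one crop.

```bash
cat > m.py <<'E'
from h import *
def measure(tag,save=True):
    im=camera("top");hsv=cv2.cvtColor(im,cv2.COLOR_BGR2HSV)
    roi=np.zeros(im.shape[:2],np.uint8);roi[185:350,235:350]=255
    def mask(lo,hi): return cv2.bitwise_and(cv2.inRange(hsv,lo,hi),roi)
    def pts(m):
        n,l,s,c=cv2.connectedComponentsWithStats(m); 
        i=1+np.argmax(s[1:,4]); return np.argwhere(l==i)[:,::-1].astype(np.float32),c[i],s[i,4]
    out={}
    blue=mask((100,120,40),(125,255,255))
    ys=np.argwhere(blue)[:,::-1].astype(np.float32)
    W=onplane("top",cv2.convexHull(ys).reshape(-1,2),0.012)[:,:2].astype(np.float32)
    (c,sz,a)=cv2.minAreaRect(W);box=cv2.boxPoints((c,sz,a))
    e=[box[1]-box[0],box[2]-box[1]];L=max(e,key=np.linalg.norm);L=L/np.linalg.norm(L)
    if L[0]<0:L=-L
    c=np.array(c);yaw=np.arctan2(L[1],L[0]);org=c-L*0.0325
    print("plate",sz,"yaw",yaw,"origin",org)
    torig=lambda P:np.c_[(P[:,:2]-org)@L,(P[:,:2]-org)@np.array([-L[1],L[0]])]
    for n,lo,hi,z in(("yellow",(20,120,110),(32,255,255),.012),("red",(172,120,60),(180,255,255),.056),("red0",(0,150,60),(5,255,255),.056),("orange",(6,150,110),(14,255,255),.068)):
        m=mask(lo,hi)
        if not m.any(): print(n,"none");continue
        p,cc,ar=pts(m); P=torig(onplane("top",p,z)); 
        r=cv2.minAreaRect(P.astype(np.float32)*1000)
        print(n,cc,ar,"rig mm",(P.mean(0)*1000).round(1),"rect",np.round(r[0],1),np.round(r[1],1),round(r[2],1))
    if save:
        cr=cv2.resize(im[185:350,235:350],None,fx=3.6,fy=3.6,interpolation=cv2.INTER_CUBIC)
        cv2.imwrite(f"pics/{tag}.png",cr)
    return org,yaw
E
python3 -c "
from m import *
measure('crop1')
o=get_obs();print(o['eef_pos'],o['opening'],o['wrist_force'])
for n,uv,z in (('stopper',(248,247),.026),('spare',(340,282),.042),('beaker',(175,238),.09),('amber',(209,180),.13),('wash',(404,317),.15)):print(n,onplane('top',[uv],z))
"
```

```text
plate (0.12614846229553223, 0.3208506405353546) yaw -0.34593984 origin [0.52272017 0.09234264]
yellow [292.59649123 235.36842105] 57 rig mm [97.4 23.8] rect [97.1 25. ] [11.1 38.2] 69.8
red [286.  250.1] 10 rig mm [56.8 22.3] rect [56.9 22.1] [ 2.2 15.4] 72.2
red0 [293.39166667 245.59166667] 120 rig mm [71.1 10.4] rect [70.5 11.3] [12.2 53.1] 69.2
orange [276.20512821 309.75641026] 78 rig mm [-69.5  -0.6] rect [-69.8  -1. ] [ 5.9 55.6] 0.2
[0.13255339 0.55931764 0.40400121] 1.0008063849455409 [ 0.31214406  0.3100433  -0.14250613]
stopper [[0.59655812 0.1795295  0.026     ]]
spare [[ 0.51363227 -0.020183    0.042     ]]
beaker [[0.61011335 0.32295231 0.09      ]]
amber [[0.72212432 0.24466957 0.13      ]]
wash [[ 0.43546466 -0.13817918  0.15      ]]
```

View pics/crop1.png

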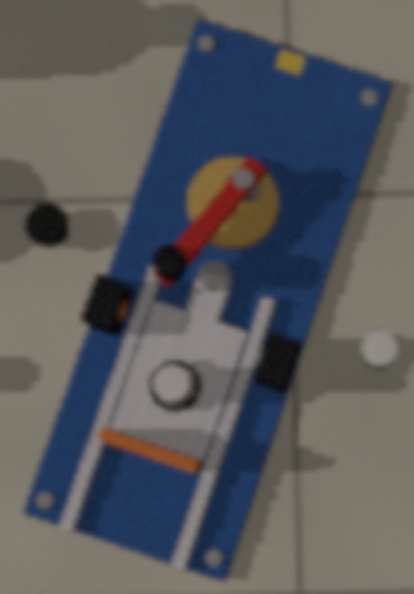

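The crop confirms it: the aluminium carriage with the orange plate at crop (150,450) and the vial at (174,385) sits on the blue track. The lever runs from the axis at (243,180) to the knob at (168,262), so it points back-left with a cam value of about -0.4. I'll shut the fingers and sweep the lever clockwise, by the left, to -3.14.

```bash
cat > w.py <<'E'
from h import *
ORG=np.array([0.5227,0.0923]);YAW=-0.346
L=np.array([np.cos(YAW),np.sin(YAW)]);N=np.array([-L[1],L[0]])
def world(x,y,z): return np.r_[ORG+L*x/1000+N*y/1000,z/1000]
def rig(P): d=np.asarray(P)[:2]-ORG; return np.r_[d@L,d@N]*1000
def rows(wps,p=None):   # wps: rig x,y mm, tip z mm
    o=get_obs();Rm=rot(o['eef_rot']);p=o['eef_pos'] if p is None else p
    a=np.arctan2(Rm[1,0],Rm[0,0]);want=YAW+np.pi
    t=-(want-a+np.pi)%(2*np.pi)-np.pi if 0 else -((want-a+np.pi)%(2*np.pi)-np.pi)
    print("t",round(o['time_s'],2),"turn",round(t/(np.pi/2),3),"tip rig",rig(o['eef_pos']).round(1),"tipz",round(o['eef_pos'][2]*1000-173,1),"F",np.round(o['wrist_force'],1))
    for w in wps:
        W=world(*w)+[0,0,.173]
        print(w,((W-p)@Rm/0.25).round(3).tolist())
def sweep(degs,r=38,extra=0,a=11,b=14.5,z=40):
    out=[]
    for g in degs:
        t=np.radians(g);u=np.array([np.cos(t),np.sin(t)]);n=np.array([-u[1],u[0]])
        c=np.array([100,0])+r*u+n*(7+extra+a*abs(n[0])+b*abs(n[1]))
        out.append((round(c[0],1),round(c[1],1),z))
    return out
E
python3 -c "
from w import *
print(proj('top',[world(186,0,12),world(100,0,56),world(-29,0,68)]))
k=onplane('top',[(281.7,257.8)],.082)[0];b=onplane('top',[(302.5,235)],.056)[0]
print('knob',rig(k),'root',rig(b))
rows([(46,-19,200),(46,-19,40)])
print(sweep([153],extra=15))
"
```

```text
[[315.36490565 201.89757572]
 [302.35968273 234.47751665]
 [282.31932599 291.19207203]]
knob [35.92218864 22.77453191] root [99.01719875 -0.65348924]
t 0.15 turn 0.072 tip rig [-525.4  307. ] tipz 231.0 F [ 0.3  0.3 -0.1]
(46, -19, 200) [-2.124, -1.554, 0.125]
(46, -19, 40) [-2.124, -1.553, 0.765]
[(np.float64(48.0), np.float64(-18.3), 40)]
```

Emit:
{"name": "drive_tool", "arguments": {"increments": [[[-0.08,-0.06,0],0],[[-0.22,-0.16,0],0],[[-0.38,-0.28,0],0],[[-0.54,-0.4,0],0],[[-0.7,-0.51,0],0],[[-0.85,-0.62,0],0.03],[[-0.96,-0.7,0],0.06],[[-1.0,-0.73,0],0.072]], "claw": 1}}

```text
time_s: 1.15
eef_pos: [0.3347, 0.323, 0.4046]
eef_rot: [-0.0, 0.174, 0.985, -0.0]
wrist_force: [-0.1, 0.8, 0.1]
opening: 0.001
```

```bash
python3 -c "
from w import *
rows([(50,-24,200),(50,-24,40)]);print(get_obs()['opening'])"
```

```text
t 1.15 turn -0.002 tip rig [-255.1  153.3] tipz 231.6 F [-0.1  0.8  0.1]
(50, -24, 200) [-1.223, -0.705, 0.126]
(50, -24, 40) [-1.223, -0.705, 0.766]
0.0013660462763958748
```

Emit:
{"name": "drive_tool", "arguments": {"increments": [[[-0.1,-0.07,0],0],[[-0.28,-0.18,0],0],[[-0.46,-0.3,0],0],[[-0.64,-0.42,0],0],[[-0.8,-0.54,0],0],[[-0.92,-0.64,0],0],[[-1.0,-0.7,0],0],[[-1.0,-0.705,0],0]]}}

```text
time_s: 2.15
eef_pos: [0.5098, 0.0731, 0.4044]
eef_rot: [-0.0, 0.173, 0.985, 0.0]
wrist_force: [-0.5, 0.2, 0.7]
opening: -0.003
```

Emit:
{"name": "drive_tool", "arguments": {"increments": [[[-0.1,0,0],0],[[-0.2,0,0.05],0],[[-0.223,0,0.2],0],[[-0.223,0,0.35],0],[[-0.223,0,0.45],0],[[-0.223,0,0.52],0],[[-0.223,0,0.55],0],[[-0.223,0,0.55],0]]}}

```text
time_s: 3.15
eef_pos: [0.5617, 0.0552, 0.2673]
eef_rot: [-0.0, 0.172, 0.985, 0.0]
wrist_force: [1.1, -1.3, 0.6]
opening: -0.001
```

```bash
python3 -c "
from w import *
rows([(50,-24,40)]);cv2.imwrite('pics/s1.png',cv2.resize(camera('side')[200:360,230:420],None,fx=4,fy=3.7))"
```

```text
t 3.15 turn 0.0 tip rig [ 49.3 -21.7] tipz 94.3 F [ 1.1 -1.3  0.6]
(50, -24, 40) [-0.003, -0.009, 0.217]
```

View pics/s1.png

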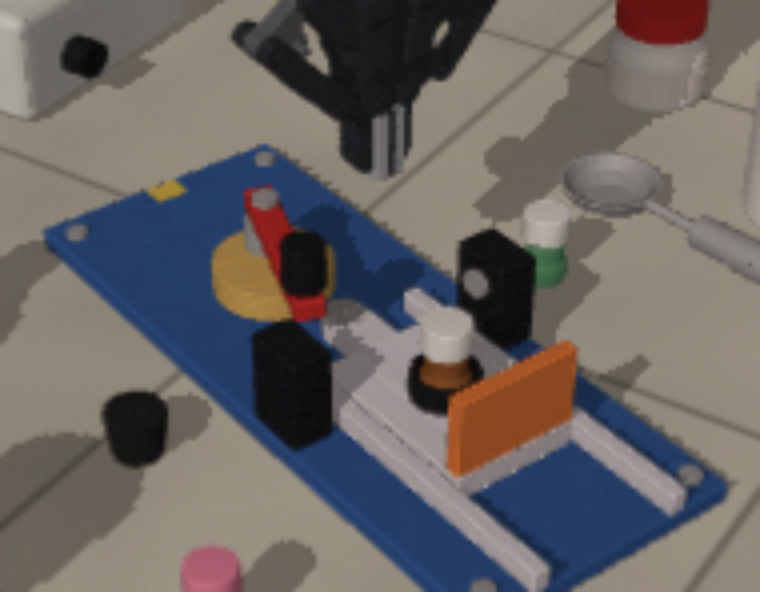

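The side crop shows the shut fingers hanging at about (375,160), above the nose and clear of the lever, vial and posts. Next I descend and work out the sweep.

Emit:
{"name": "drive_tool", "arguments": {"increments": [[[0,-0.009,0.03],0],[[0,-0.009,0.08],0],[[0,-0.009,0.13],0],[[0,-0.009,0.17],0],[[0,-0.009,0.2],0],[[0,-0.009,0.217],0],[[0,-0.009,0.217],0],[[0,-0.009,0.217],0]]}}

```text
time_s: 4.2
eef_pos: [0.5611, 0.0527, 0.2133]
eef_rot: [0.0, 0.172, 0.985, 0.0]
wrist_force: [0.3, -0.3, 1.0]
opening: -0.002
```

```bash
python3 -c "
from w import *
rows(sweep(range(160,-11,-10)))"
```

```text
t 4.2 turn 0.0 tip rig [ 49.6 -24.3] tipz 40.3 F [ 0.3 -0.3  1. ]
(np.float64(56.0), np.float64(-9.9), 40) [-0.026, 0.057, 0.001]
(np.float64(54.6), np.float64(-2.7), 40) [-0.02, 0.086, 0.001]
(np.float64(54.7), np.float64(5.1), 40) [-0.02, 0.117, 0.001]
(np.float64(56.6), np.float64(13.2), 40) [-0.028, 0.15, 0.001]
(np.float64(60.4), np.float64(21.0), 40) [-0.043, 0.181, 0.001]
(np.float64(66.1), np.float64(28.1), 40) [-0.066, 0.209, 0.001]
(np.float64(73.4), np.float64(33.9), 40) [-0.095, 0.233, 0.001]
(np.float64(82.0), np.float64(38.0), 40) [-0.13, 0.249, 0.001]
(np.float64(86.6), np.float64(41.0), 40) [-0.148, 0.261, 0.001]
(np.float64(92.0), np.float64(43.3), 40) [-0.17, 0.27, 0.001]
(np.float64(98.4), np.float64(44.8), 40) [-0.195, 0.276, 0.001]
(np.float64(105.5), np.float64(45.0), 40) [-0.224, 0.277, 0.001]
(np.float64(112.9), np.float64(43.7), 40) [-0.253, 0.272, 0.001]
(np.float64(120.4), np.float64(40.7), 40) [-0.283, 0.26, 0.001]
(np.float64(127.4), np.float64(35.9), 40) [-0.311, 0.241, 0.001]
(np.float64(133.4), np.float64(29.4), 40) [-0.335, 0.215, 0.001]
(np.float64(138.0), np.float64(21.5), 40) [-0.354, 0.183, 0.001]
(np.float64(141.4), np.float64(16.2), 40) [-0.367, 0.162, 0.001]
```

Emit:
{"name": "drive_tool", "arguments": {"increments": [[[-0.026,0.03,0],0],[[-0.026,0.057,0],0],[[-0.02,0.086,0],0],[[-0.02,0.117,0],0],[[-0.028,0.15,0],0],[[-0.043,0.181,0],0],[[-0.066,0.209,0],0],[[-0.095,0.233,0],0]]}}

```text
time_s: 5.2
eef_pos: [0.6018, 0.0993, 0.2119]
eef_rot: [-0.003, 0.172, 0.985, -0.001]
wrist_force: [-5.8, -4.9, 0.8]
opening: -0.001
```

```bash
python3 -c "
from w import *
rows(sweep(range(90,19,-10)));cv2.imwrite('pics/s2.png',cv2.resize(camera('side')[200:360,230:420],None,fx=4,fy=3.7))"
```

```text
t 5.2 turn 0.0 tip rig [72.  33.4] tipz 38.9 F [-5.8 -4.9  0.8]
(np.float64(82.0), np.float64(38.0), 40) [-0.04, 0.018, -0.005]
(np.float64(86.6), np.float64(41.0), 40) [-0.058, 0.03, -0.005]
(np.float64(92.0), np.float64(43.3), 40) [-0.08, 0.04, -0.005]
(np.float64(98.4), np.float64(44.8), 40) [-0.106, 0.046, -0.005]
(np.float64(105.5), np.float64(45.0), 40) [-0.134, 0.046, -0.005]
(np.float64(112.9), np.float64(43.7), 40) [-0.164, 0.041, -0.005]
(np.float64(120.4), np.float64(40.7), 40) [-0.194, 0.029, -0.005]
(np.float64(127.4), np.float64(35.9), 40) [-0.222, 0.01, -0.006]
```

View pics/s2.png

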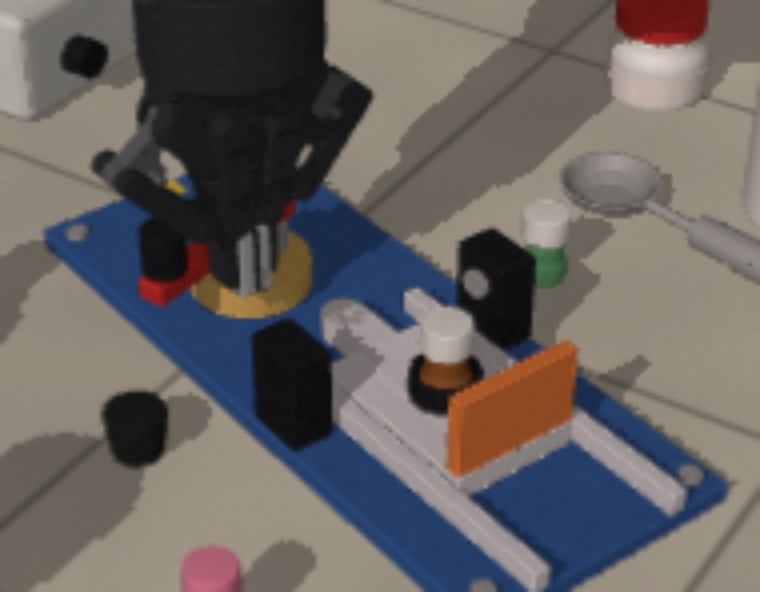

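The lever is at about 100° and the fingers are beside it; nothing else has moved. I continue the sweep.

Emit:
{"name": "drive_tool", "arguments": {"increments": [[[-0.034,0.016,0],0],[[-0.053,0.028,0],0],[[-0.075,0.038,0],0],[[-0.1,0.044,0],0],[[-0.129,0.044,0],0],[[-0.158,0.039,0],0],[[-0.188,0.027,0],0],[[-0.216,0.008,0],0]]}}

```text
time_s: 6.25
eef_pos: [0.6528, 0.0849, 0.2114]
eef_rot: [-0.003, 0.172, 0.985, 0.001]
wrist_force: [-6.1, 6.0, 0.2]
opening: -0.0
```

```bash
python3 -c "
from w import *
rows(sweep([20,15,10,5,0,-3]))
im=camera('top');cv2.imwrite('pics/t2.png',cv2.resize(im[185:350,235:350],None,fx=3.6,fy=3.6))
h=cv2.cvtColor(im,cv2.COLOR_BGR2HSV);m=cv2.inRange(h,(0,150,60),(5,255,255));m[:190]=0;m[290:]=0;m[:,:270]=0;m[:,350:]=0
p=np.argwhere(m)[:,::-1];P=np.array([rig(q) for q in onplane('top',p,.056)]);print(len(p),P.mean(0),P.min(0),P.max(0))"
```

```text
t 6.25 turn 0.001 tip rig [124.9  37.2] tipz 38.4 F [-6.1  6.   0.2]
(np.float64(127.4), np.float64(35.9), 40) [-0.01, -0.005, -0.006]
(np.float64(130.5), np.float64(32.9), 40) [-0.022, -0.017, -0.006]
(np.float64(133.4), np.float64(29.4), 40) [-0.034, -0.031, -0.007]
(np.float64(135.9), np.float64(25.6), 40) [-0.044, -0.046, -0.007]
(np.float64(138.0), np.float64(21.5), 40) [-0.052, -0.063, -0.007]
(np.float64(139.1), np.float64(20.0), 40) [-0.057, -0.069, -0.007]
12 [112.01798454   9.84595152] [105.57551773   6.63494815] [117.321393    13.55517534]
```

View pics/t2.png

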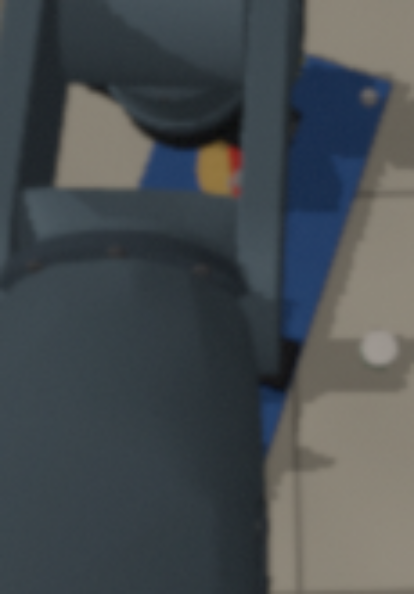

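The arm hides the lever from above (only the cam shows, near (215,165)), so I finish the sweep by the model. Then I retreat and check.

Emit:
{"name": "drive_tool", "arguments": {"increments": [[[-0.006,-0.006,0],0],[[-0.012,-0.012,0],0],[[-0.024,-0.026,0],0],[[-0.034,-0.041,0],0],[[-0.038,-0.05,0],0],[[-0.042,-0.058,0],0],[[-0.042,-0.058,0],0],[[-0.042,-0.058,0],0]]}}

```text
time_s: 7.3
eef_pos: [0.6587, 0.0675, 0.2122]
eef_rot: [-0.001, 0.172, 0.985, 0.001]
wrist_force: [-2.4, 5.3, -1.2]
opening: -0.002
```

Emit:
{"name": "drive_tool", "arguments": {"increments": [[[0,0.03,0],0],[[0,0.08,0],0],[[0,0.12,-0.05],0],[[0,0.15,-0.15],0],[[0,0.18,-0.3],0],[[0.1,0.2,-0.4],0],[[0.25,0.2,-0.45],0],[[0.35,0.2,-0.45],0]]}}

```text
time_s: 8.3
eef_pos: [0.5936, 0.1437, 0.3283]
eef_rot: [0.002, 0.172, 0.985, 0.0]
wrist_force: [-0.8, 0.8, 0.1]
opening: 0.003
```

```bash
python3 -c "
from w import *
rows([(138,21.5,40)])
a=camera('side')[200:360,230:420];b=camera('top')[185:350,235:350]
cv2.imwrite('pics/b3.png',np.hstack([cv2.resize(a,(480,404),interpolation=2),cv2.resize(b,(282,404),interpolation=2)]))"
```

```text
t 8.3 turn 0.001 tip rig [49.3 72.4] tipz 155.3 F [-0.8  0.8  0.1]
(138, 21.5, 40) [-0.353, -0.204, 0.462]
```

View pics/b3.png

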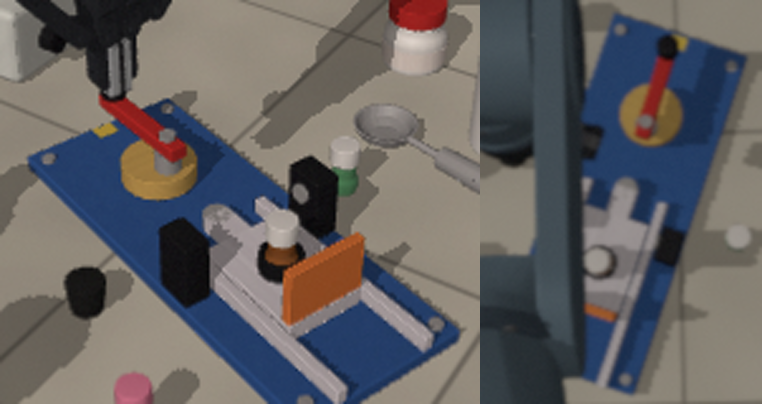

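The top view on the right shows the knob at (668,46) in the crop, just left of the mark, with the lever nearly on it. I'll compute the angle.

```bash
cat > lev.py <<'E'
from w import *
def lever():
    im=camera('top');h=cv2.cvtColor(im,cv2.COLOR_BGR2HSV)
    m=cv2.inRange(h,(0,150,60),(6,255,255))|cv2.inRange(h,(172,130,60),(180,255,255))
    m[:192]=0;m[250:]=0;m[:,:285]=0;m[:,345:]=0
    P=np.array([rig(q) for q in onplane('top',np.argwhere(m)[:,::-1],.056)])
    vx,vy,x0,y0=cv2.fitLine(P.astype(np.float32),cv2.DIST_L2,0,.01,.01).ravel()
    k=cv2.inRange(h,(0,0,0),(180,255,45));k[:190]=0;k[218:]=0;k[:,:295]=0;k[:,335:]=0
    n,l,s,c=cv2.connectedComponentsWithStats(k);i=1+np.argmax(s[1:,4])
    K=rig(onplane('top',[c[i]],.08)[0])
    print("red n",len(P),"mean",P.mean(0),"line deg",np.degrees(np.arctan2(vy,vx)),"bearing",np.degrees(np.arctan2(P[:,1].mean(),P[:,0].mean()-100)))
    print("knob",K,s[i],"bearing",np.degrees(np.arctan2(K[1],K[0]-100)))
E
python3 -c "
from lev import *
lever()"
```

```text
red n 155 mean [128.96281372   0.88599624] line deg 2.264478 bearing 1.7521784806278857
knob [164.32214595   1.42004591] [308 200   8   9  56] bearing 1.264718728653113
```

The lever is within about 2° of the mark, so the low point is off by less than 0.01 mm. That is good enough. Next, go round behind the orange plate.

Emit:
{"name": "drive_tool", "arguments": {"increments": [[[0.06,0,0],0],[[0.18,-0.02,0],0],[[0.32,-0.08,0],0],[[0.46,-0.16,0],0],[[0.57,-0.23,0],0],[[0.64,-0.27,0],0],[[0.65,-0.286,0],0],[[0.65,-0.286,0],0]]}}

```text
time_s: 9.45
eef_pos: [0.4176, 0.1301, 0.3258]
eef_rot: [0.001, 0.172, 0.985, 0.0]
wrist_force: [0.4, -0.3, -0.2]
opening: 0.001
```

Emit:
{"name": "drive_tool", "arguments": {"increments": [[[0,0,0.04],0],[[0,0,0.14],0],[[0,0,0.26],0],[[0,0,0.36],0],[[0,0,0.43],0],[[0,0,0.47],0],[[0,0,0.48],0],[[0,0,0.48],0]]}}

```text
time_s: 10.45
eef_pos: [0.4173, 0.1303, 0.2056]
eef_rot: [0.0, 0.172, 0.985, 0.0]
wrist_force: [0.3, 0.3, -0.1]
opening: -0.0
```

```bash
python3 -c "
from lev import *
lever();rows([(-85,0,33),(-52,0,33)])
cv2.imwrite('pics/s4.png',cv2.resize(camera('side')[200:360,230:420],None,fx=4,fy=3.7))"
```

```text
red n 156 mean [128.81727073   0.91380809] line deg 2.1530921 bearing 1.8162652823126368
knob [164.59027494   1.36453336] [308 200   8   9  59] bearing 1.210249909445868
t 10.5 turn 0.0 tip rig [-1.12e+02  1.00e-01] tipz 32.9 F [-0.  -0.4  0.3]
(-85, 0, 33) [-0.108, -0.0, -0.0]
(-52, 0, 33) [-0.24, -0.0, -0.0]
```

View pics/s4.png

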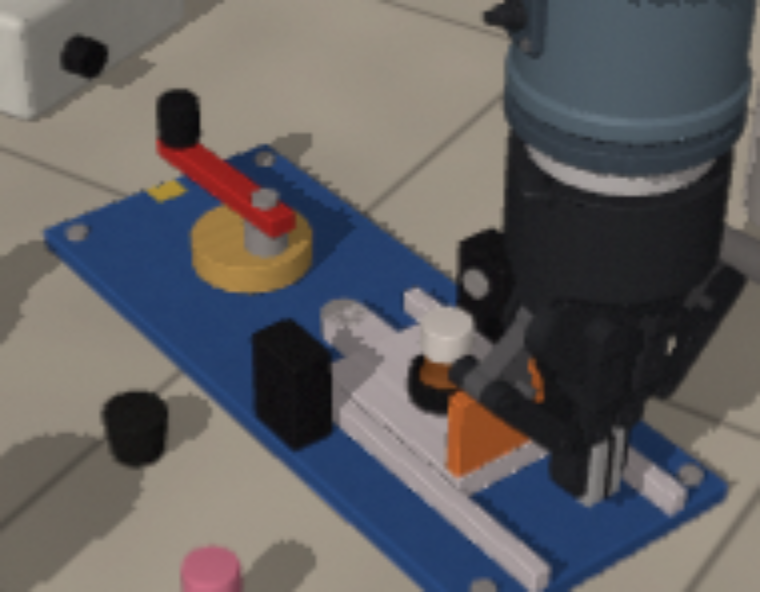

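The fingers at (590,470) are behind the orange plate and centred, and the vial is upright. I push slowly.

Emit:
{"name": "drive_tool", "arguments": {"increments": [[[-0.04,0,0],0],[[-0.08,0,0],0],[[-0.095,0,0],0],[[-0.105,0,0],0],[[-0.115,0,0],0],[[-0.125,0,0],0],[[-0.135,0,0],0],[[-0.145,0,0],0]]}}

```text
time_s: 11.55
eef_pos: [0.4511, 0.118, 0.2052]
eef_rot: [-0.0, 0.172, 0.985, -0.0]
wrist_force: [-2.1, 0.2, -1.0]
opening: -0.0
```

Emit:
{"name": "drive_tool", "arguments": {"increments": [[[-0.01,0,0],0],[[-0.02,0,0],0],[[-0.03,0,0],0],[[-0.04,0,0],0],[[-0.05,0,0],0],[[-0.058,0,0],0],[[-0.064,0,0],0],[[-0.068,0,0],0]]}}

```text
time_s: 12.55
eef_pos: [0.4671, 0.1122, 0.2054]
eef_rot: [-0.0, 0.172, 0.985, -0.0]
wrist_force: [-2.0, 0.1, -1.4]
opening: 0.004
```

```bash
python3 -c "
from lev import *
lever();rows([(-52,0,33)])
cv2.imwrite('pics/s5.png',cv2.resize(camera('side')[200:360,230:420],None,fx=4,fy=3.7))"
```

```text
red n 154 mean [128.94022918   0.9184278 ] line deg 2.2885096 bearing 1.8176905586924519
knob [164.61497112   1.52304553] [308 200   8   9  58] bearing 1.3502741513283694
t 12.6 turn 0.0 tip rig [-59.   -0.1] tipz 32.5 F [-1.4 -0.1 -0.8]
(-52, 0, 33) [-0.028, 0.0, -0.002]
```

View pics/s5.png

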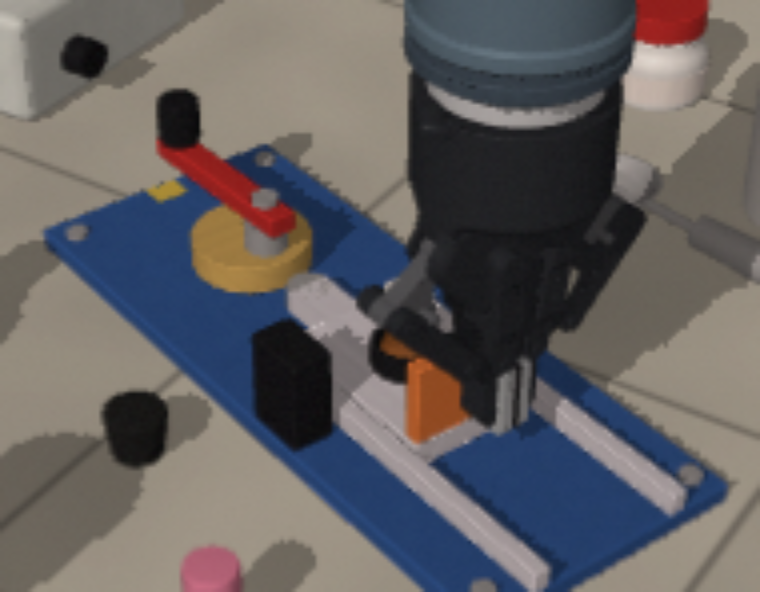

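The carriage is sliding at about 2 N. The nose at (310,290) is some 10 to 14 mm short of the cam, and the vial is upright. I continue slowly.

Emit:
{"name": "drive_tool", "arguments": {"increments": [[[-0.006,0,0],0],[[-0.012,0,0],0],[[-0.018,0,0],0],[[-0.024,0,0],0],[[-0.029,0,0],0],[[-0.033,0,0],0],[[-0.037,0,0],0],[[-0.04,0,0],0]]}}

```text
time_s: 13.65
eef_pos: [0.4747, 0.1096, 0.2051]
eef_rot: [-0.003, 0.172, 0.985, 0.0]
wrist_force: [-15.7, 5.6, 14.5]
opening: -0.001
```

Emit:
{"name": "drive_tool", "arguments": {"increments": [[[-0.002,0,0],0],[[-0.004,0,0],0],[[-0.006,0,0],0],[[-0.008,0,0],0],[[-0.01,0,0],0],[[-0.012,0,0],0],[[-0.014,0,0],0],[[-0.016,0,0],0]]}}

```text
time_s: 14.65
eef_pos: [0.4759, 0.1092, 0.2043]
eef_rot: [-0.007, 0.172, 0.985, 0.0]
wrist_force: [-26.5, 10.7, 21.2]
opening: 0.001
```

The force rose to about 28 N with the travel stopped, so the nose is against the cam. I back off and check.

Emit:
{"name": "drive_tool", "arguments": {"increments": [[[0.01,0,0],0],[[0.03,0,0],0],[[0.08,0,0],0],[[0.14,0,0],0],[[0.2,0,-0.05],0],[[0.25,0,-0.2],0],[[0.28,0,-0.35],0],[[0.3,0,-0.45],0]]}}

```text
time_s: 15.65
eef_pos: [0.409, 0.1332, 0.3197]
eef_rot: [0.001, 0.172, 0.985, 0.0]
wrist_force: [0.8, -0.3, 0.6]
opening: 0.002
```

Emit:
{"name": "drive_tool", "arguments": {"increments": [[[0.1,0,-0.1],0],[[0.2,0.05,-0.2],0],[[0.25,0.2,-0.2],0],[[0.25,0.4,-0.2],0],[[0.25,0.6,-0.2],0],[[0.25,0.7,-0.2],0],[[0.25,0.7,-0.2],0],[[0.25,0.7,-0.2],0]]}}

```text
time_s: 16.65
eef_pos: [0.4096, 0.3182, 0.3676]
eef_rot: [-0.0, 0.172, 0.985, -0.0]
wrist_force: [0.0, 0.1, -0.0]
opening: -0.001
```

```bash
python3 -c "
from lev import *
from m import measure
lever();measure('x',False);rows([])
a=camera('side')[200:360,230:420];b=camera('top')[185:350,235:350]
cv2.imwrite('pics/b6.png',np.hstack([cv2.resize(a,(480,404),interpolation=2),cv2.resize(b,(282,404),interpolation=2)]))"
```

```text
red n 155 mean [128.96281372   0.88599624] line deg 2.264478 bearing 1.7521784806278857
knob [164.47171536   1.24254042] [308 200   8   9  58] bearing 1.10410447965335
plate (0.1261587142944336, 0.32054200768470764) yaw -0.34593984 origin [0.52261431 0.09237532]
yellow [296.61016949 229.03389831] 59 rig mm [113.9  20. ] rect [115.   20.6] [38.6 10. ] 0.6
red [306.625  212.9375] 16 rig mm [147.8   6.4] rect [147.9   6.3] [23.6  2.8] 0.6
red0 [306.6728972  220.82242991] 107 rig mm [131.4   0.7] rect [133.3   0.7] [52.7 10.9] 0.6
orange [281.25   295.1125] 80 rig mm [-37.3  -0.6] rect [-37.6  -1. ] [ 5.9 56.5] 0.2
t 16.75 turn -0.0 tip rig [-182.7  173.9] tipz 194.9 F [ 0.  -0.9  0.1]
```

View pics/b6.png

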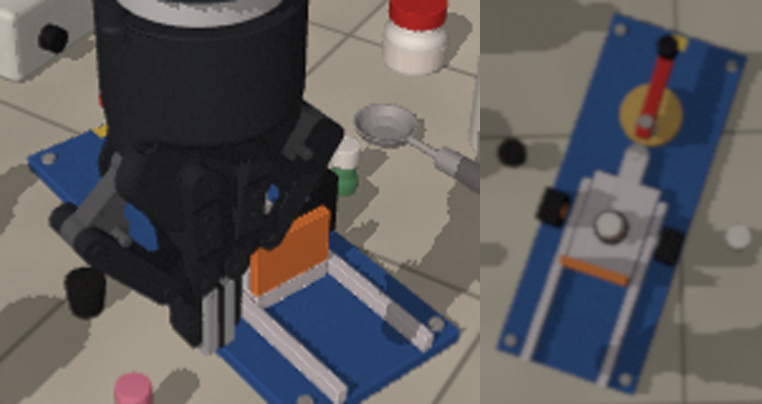

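The top view shows the nose at (635,155) meeting the cam, the lever on the mark, and the vial upright at (610,226). The stopper and spare vial have not moved. The orange plate's centre is at x = -37.5 mm, which puts the nose at about 84 mm as required.

```bash
python3 -c "
from bench import hand_in
print(hand_in())"
```

```text
the job is handed in; nothing more can be done
None
```

The job is done and handed in at about 17 s of robot time. With shut fingers I swept the red lever by the left side round to the yellow mark. Then I pushed the carriage by its orange plate until the nose met the cam, and backed off clear of everything.

**Last checks:**
- **Lever:** it reads 1 to 2° off the mark, within camera error. I left it, since that moves the cam's low point by under 0.01 mm.
- **Carriage:** the plate has moved forward 32 mm, which puts the nose at about 84 mm as required. Pushing force peaked at about 36 N at the wrist when the nose reached the cam, including some 21 N upward.
- **Vial and bystanders:** the vial is upright in its collar. The stopper, spare vial, scoop, jar and pink vial look unmoved. I did not re-check the beaker, amber bottle, wash bottle or purple carriage in the last picture; the arm stayed well clear of them.

No check failed. The small lever offset was the only disagreement.

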